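Refit a sack-truck wheel: washer and R-clip

TASK

The sack truck's wheel is back on its axle: put the steel washer over the axle so that it lies flat on the hub, then secure it with the R-clip by pushing the clip's straight leg through the cross-hole in the axle until the bow springs over the axle and closes round it, and let go. Do it gently: where the leg meets solid steel, ease off and feel for the hole instead of forcing it, do not lean on the wheel, and leave the other things on the bench where they are.

Things in the scene. Friction and masses are not known exactly. Their poses are not given: they have to be found in the camera images.
- bracket: Fixed grey steel wheel bracket (8 mm plate) clamped on a plywood board 360 x 190 x 12 mm, with a black-tyred wheel, 160 mm across, lying on it. Origin on the bench under the axle's axis; z up; x runs along the board towards its tail and toggle clamp, which lie at +x. The axle's cross-hole runs along x. Tyre top 67 mm above the bench; nothing else near the axle rises above the hub face.
- hub_face (a point): Point on the axle's axis in the outer face of the wheel's grey hub, 72 mm above the bench; axes as the bracket. Hub boss 50 mm across. The upright steel axle is 20 mm across; its end is at least 25 and never over 60 mm above this point: made for several wheel widths, tight in the bracket, it stands at a height that is not reported and must be felt or seen; a push under 15 N does not shift it.
- washer_center (a point): Centre of the loose steel washer (half-way up): 44 mm outside, bore 22.5 mm, 6 mm thick, about 50 g, lying flat on the bench at the start; z is its axis. It slides over the axle (20 mm) down onto the hub face, where its centre is 3 mm above hub_face.
- clip_head (a point): Centre of the head of the loose R-clip lying flat on the bench, half-way up its 5 mm round wire. x points along the straight leg to its tip, z up. The head is a U of two straight wires along x (from x -12 to +12 mm), at y -8.5 and +8.5 mm, 22 mm over the outside, closed at -x; grip it here across y. The straight leg at y -8.5 mm ends bluntly at x +63.5 mm.
- clip_seat (a point): Point on the clip's straight leg (x +36, y -8.5 mm from clip_head, same axes) that lies on the axle's axis when the clip is home. The hole, 6.2 mm across, edges just broken, for the 5 mm leg, has its centre 13 mm below the axle's end. The leg enters first; when the tip comes out at the far side the bow begins to ride over the axle; a push of about 6 to 10 N takes it over.
- clip_bow (a joint): Opening of the clip's springy bow, the wavy wire on the +y side of the leg, in rad: about 0 at rest, up to about 0.17 while it rides over the axle, back to about 0.02 when it has sprung round the axle, where it grips.
- spool: Bystander: spool of solder, 64 mm across, 50 mm tall, blue flanges; origin under its centre.
- can: Bystander: drinks can, 66 mm across, 115 mm tall; origin under its centre.
- screwdriver: Bystander: screwdriver with orange handle lying on the bench; origin under its middle.

How it is judged:
On the way:
1. the washer lies flat on the hub, over the axle (horizontal distance between washer_center and hub_face below 0.004 m and z of washer_center in the frame of bracket below 0.077 m and angle between washer_center's own z axis and vertical below 0.12 rad), for 0.2 s.
At the end, for the whole second after the job is handed in: Washer flat on the hub over the axle (centre within 4 mm of the axis, within 2 mm of lying on the hub); clip's leg through the cross-hole, seat point within 4 mm of the axis, clip level within 0.3 rad; bow closed again round the axle (under 0.07 rad); clip let go and at rest (under 20 mm/s) (horizontal distance between each of washer_center, clip_seat and hub_face below 0.004 m and z of washer_center in the frame of bracket below 0.077 m and z of clip_seat in the frame of bracket between 0.078 and 0.099 m and value of joint clip_bow below 0.07 rad and linear speed of clip below 0.02 m/s and angle between the z axis of clip_seat and the z axis of hub_face, either way round below 0.3 rad); the robot touches nothing.
It fails at once if the clip is forced against the axle (over 30 N) (contact force between clip and bracket above 30 N).
It fails at once if the fingers lean on the wheel, bracket or axle (over 35 N) (contact force between the fingers and bracket above 35 N).
It fails at once if a bystander is moved (distance of any of spool, can, screwdriver from where it was at the start of the episode above 0.02 m).
It also fails if it takes over 72 s, if anything falls off the work surface, if the arm or the gripper's body presses on something with over 40 N, if the wrist force passes 120 N, or if a joint passes its speed limit or range.

ROBOT

A 7-joint arm with a two-finger parallel gripper is mounted at the origin on the work surface. World frame = base frame: x ahead of the robot, y to its left, z up, the work surface at z = 0. Lengths are in m, angles in rad, forces in N, time in s.
With the tool pointing down it reaches from about 0.425 to 0.95 m from the base axis. Payload 4.7 kg.
Tool frame: the origin (TCP) lies on the centre line of the jaws, within the pads' length; the fingertips stand robot.nose_length ahead of it and the grasp point (between the pads) lies 8 mm behind it (robot.nose_length is the distance from the TCP to the fingertips, in m); z points along the fingers, y is the line along which they close (so a half turn about z gives the same grasp; the last joint's range is limited). The gripper opens to 85 mm and grips with 20 to 120 N. Pads are 22 mm wide; open, the fingers measure 114 mm over their backs; the gripper's body (76 mm by 85 mm) begins 54 mm behind the grasp point. The pads swing forward as they close: fully open they stand 13 mm farther back than shut.
Start: joints at [-1.139, 0.469, -0.049, 1.532, 0.024, 1.141, -0.082], TCP at [0.3, 0.605, 0.242] pointing down, gripper open.
Joint ranges: [-2.59, 2.59], [-0.33, 1.99], [-1.39, 1.29], [0.1, 2.45], [-1.04, 4.18], [0.21, 1.99], [-2.66, 2.66]. Speed limits (rad/s): [2.57, 2.57, 3.14, 3.14, 3.14, 3.14, 3.14].

INTERFACE

Orientations are given as [roll, pitch, yaw] about the fixed x, y, z axes, in that order (R = Rz(yaw) Ry(pitch) Rx(roll)).
In Python, from plant import robot gives the robot as it stands. Calls block until the motion is done:
- robot.goto(position, orientation): joint-space move of the TCP to a pose.
- robot.move_straight(position, vel=0.15, attitude=None, contact_N=None): straight line of the TCP; attitude=None keeps the orientation; vel is the mean speed in m/s. With contact_N (N) it stops when the force on the tool has changed by that much, and returns True; else False.
- robot.move_joints(angles): joint-space move.
- robot.grip(opening, strength=None): opening from 0.0 (shut) to 1.0 (fully open); strength is the grip in N (None keeps the last); returns when the fingers have stopped.
- robot.sleep(seconds).
- robot.inverse_kinematics(position, orientation): joint angles nearest the present ones, or None.
- robot.sense(): the state.
- robot.grab_frame(name): name is "side" or "top" or "wrist"; returns a dict with "image" (480x640x3 uint8, red, green, blue), "range_z" (480x640 float32, m along the optical axis (not along the pixel's ray), 0 where there is no reading), "fx", "fy", "cx", "cy" (pixels), "R" (3x3) and "t" (3): a world point X has camera coordinates R X + t. Camera axes: x right, y down, z forward; pixel columns grow to the right and rows downward; lengths in m; the calibration is good to about 2 mm. A picture is of the moment at which its call begins.
A pose or a line that the arm cannot do raises robot.IKError and nothing moves.
- robot.close_job(): hands the job in; it is judged then, once.
The state is a dict: "t": time; "joint_pos": joint angles; "joint_velocities": joint speeds; "effort": joint torques, N m; "tcp_pos": TCP position; "tcp_rot": TCP orientation; "wrist_force": force on the tool from outside, world axes, zero at the start; "torque": the same for the moment, N m; "opening": opening from 0.0 (shut) to 1.0 (fully open); "gripper_force": force on a finger pad.
Only numpy, scipy, OpenCV 4.12 (cv2) and the standard library are available. Lean on these libraries where they do the work, as an engineer would, in place of code of your own. Each camera call takes 0.05 s, during which the arm holds its last target. There are 200 camera calls.

## Working session

There is one attempt and no reset: what is moved stays moved. The work goes in short steps, each a Python script; the robot and the scene stay as the last script left them, time stands still between calls to the robot, and variables do not carry over. Pictures are saved under pics/ and viewed, at most 10 in all, crops included, and the job is handed in when it is done.

```bash
mkdir -p pics; ls
python3 - <<'E'
from plant import robot
import cv2,numpy as np
s=robot.sense();print(s['t'],s['tcp_pos'],s['tcp_rot'],s['wrist_force'],robot.nose_length)
for n in("top","side"):
    f=robot.grab_frame(n);np.savez(f'pics/{n}0.npz',**f)
    cv2.imwrite(f'pics/{n}0.png',f['image'][:,:,::-1])
    print(n,f['fx'],f['fy'],f['cx'],f['cy'],np.round(-f['R'].T@f['t'],3),np.round(f['R'],2).tolist())
E
```

```text
pics
0.0 [0.29989474 0.60411195 0.24125301] [-3.13966493e+00  5.95627339e-05  2.68081740e+00] [0.20342403 0.78786775 0.27501544] 0.011
top 539.5924108204078 539.5924108204078 328.8400895689115 234.0781307734891 [0.412 0.019 1.358] [[0.01, -1.0, -0.01], [-0.99, -0.01, -0.15], [0.15, 0.01, -0.99]]
side 566.6807855955733 566.6807855955733 326.06690348861014 235.42577986823423 [-0.01  -0.925  0.774] [[0.83, -0.56, -0.01], [-0.3, -0.44, -0.84], [0.47, 0.7, -0.54]]
```

View pics/top0.png

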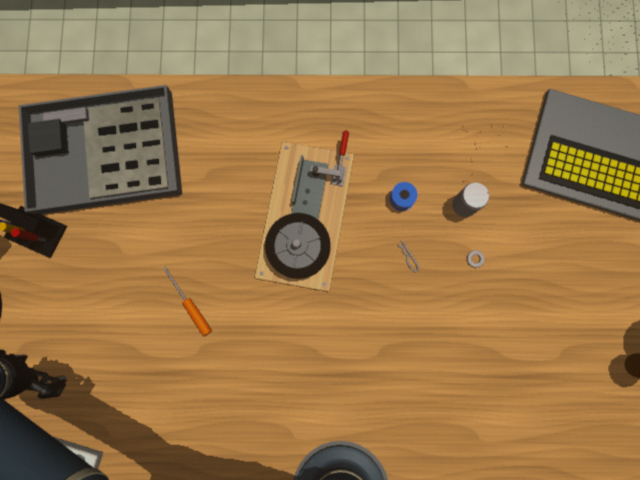

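View pics/side0.png

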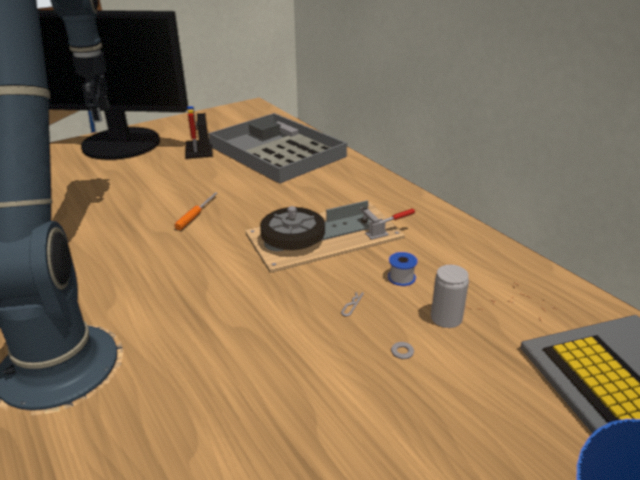

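The top view shows the wheel at about (297,245), with the board running up to the clamp at (330,170). The clip's head is near (413,266) and its leg runs to about (402,242). The washer is at (476,259), the spool at (404,196), the can at (470,200) and the screwdriver at (190,305). The side view shows the axle stub at about (292,212).

Next I'll get coarse positions and take close wrist views.

```bash
cat > h.py <<'E'
from plant import robot
import cv2,numpy as np
def ray(f,u,v,z):
    R,t=np.array(f['R']),np.array(f['t']);c=-R.T@t
    d=R.T@np.array([(u-f['cx'])/f['fx'],(v-f['cy'])/f['fy'],1.]);return c+d*(z-c[2])/d[2]
def proj(f,X):
    p=np.array(f['R'])@np.array(X)+f['t'];return np.array([f['fx']*p[0]/p[2]+f['cx'],f['fy']*p[1]/p[2]+f['cy']])
def shot(n,name):
    f=robot.grab_frame(n);np.savez(f'pics/{name}.npz',**f);cv2.imwrite(f'pics/{name}.png',f['image'][:,:,::-1]);return f
def down(yaw): return [np.pi,0,yaw]
E
python3 - <<'E'
from h import *
f=dict(np.load('pics/top0.npz'))
w=ray(f,476,259,.006);c=ray(f,413,264,.0025);tip=ray(f,402,242,.0025);a=ray(f,296,243,.11);wh=ray(f,297.5,245.5,.067)
b=[ray(f,*p,.012) for p in((283,143),(353,153),(257,277),(329,290))]
for x in (w,c,tip,a,wh,*b):print(np.round(x,3))
mid=(w+c)/2
robot.goto([mid[0],mid[1],.30],down(0.));f=shot('wrist','w1');s=robot.sense();print(s['t'],s['tcp_pos'],np.round(-f['R'].T@f['t'],3),f['fx'],proj(f,w),proj(f,c))
robot.goto([wh[0],wh[1],.30],down(0.));f=shot('wrist','w2');s=robot.sense();print(s['t'],s['tcp_pos'],proj(f,a))
cv2.imwrite('pics/w12.png',np.hstack([cv2.resize(cv2.imread(f'pics/w{i}.png'),(400,300)) for i in(1,2)]))
E
```

```text
[ 0.555 -0.339  0.006]
[ 0.541 -0.181  0.002]
[ 0.597 -0.154  0.002]
[0.578 0.107 0.11 ]
[0.578 0.106 0.067]
[0.852 0.152 0.012]
[ 0.827 -0.029  0.012]
[0.505 0.21  0.012]
[0.474 0.03  0.012]
3.3 [ 0.5485053  -0.25907548  0.29979162] [ 0.633 -0.26   0.432] 351.3591506017704 [381.2404397  178.67326217] [252.92969788 188.84028936]
4.725 [0.57798051 0.10415641 0.30030823] [312.54440796 205.04238197]
```

View pics/w1.png

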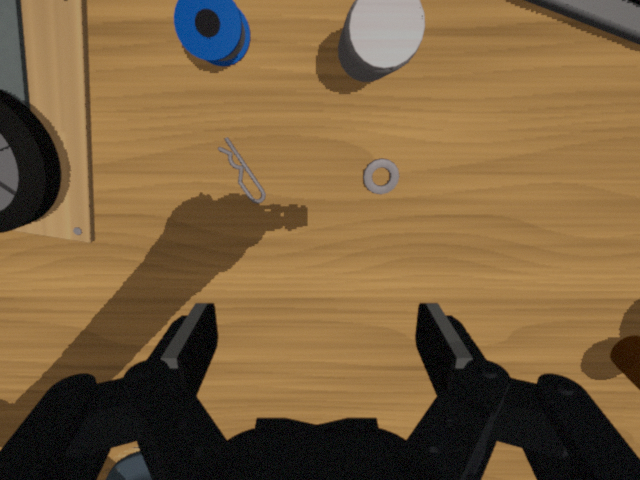

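View pics/w2.png

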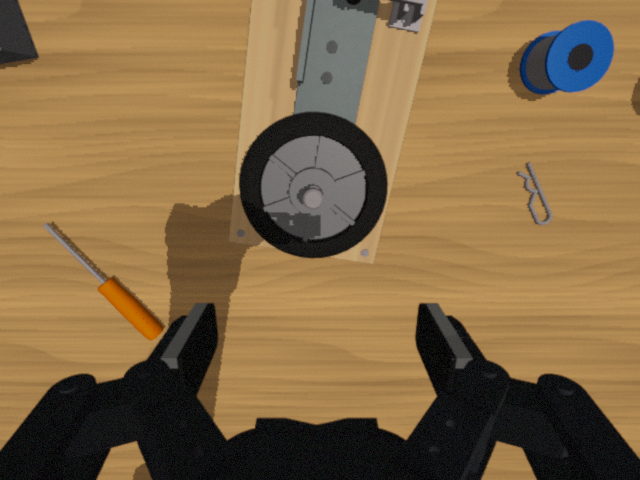

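w1 shows the washer at (381,176). The clip's head is at about (256,195), its leg tip at (227,139), and the bow is on the left (+y) side. w2 shows the axle end at (312,196) inside the hub boss, with the board tilted about -9.5°. Next I'll measure these precisely with masks and depth.

```bash
cat >> h.py <<'E'
def greymask(f,sat=45,lo=90):
    h=cv2.cvtColor(np.ascontiguousarray(f['image']),cv2.COLOR_RGB2HSV);return ((h[...,1]<sat)&(h[...,2]>lo)).astype(np.uint8)
def blob(f,c,r,**k):
    m=greymask(f,**k);w=np.zeros_like(m);cv2.circle(w,tuple(int(x) for x in c),r,1,-1);m&=w
    cs,_=cv2.findContours(m,cv2.RETR_EXTERNAL,cv2.CHAIN_APPROX_NONE);return max(cs,key=cv2.contourArea)
def worldz(f,u,v,d):
    return np.array(f['R']).T@(np.array([(u-f['cx'])/f['fx']*d,(v-f['cy'])/f['fy']*d,d])-f['t'])
E
python3 - <<'E'
from h import *
f=dict(np.load('pics/w1.npz'))
c=blob(f,(381,176),30);e=cv2.fitEllipse(c);print('washer',e,ray(f,*e[0],.006))
c=blob(f,(245,170),45);print('clip n',len(c),cv2.contourArea(c));P=np.array([ray(f,*p,.0025)[:2] for p in c[:,0]]);r=cv2.minAreaRect(P.astype(np.float32));print('clip rect',r)
g=dict(np.load('pics/w2.npz'));d=g['range_z']
print('bench z',[worldz(f,u,v,f['range_z'][v,u])[2].round(4) for u,v in((300,150),(330,260),(450,200))])
for v in range(150,226,6):print(v,[round(float(worldz(g,u,v,d[v,u])[2])*1000) for u in range(276,352,5)])
im=g['image'][150:250,260:370];cv2.imwrite('pics/z.png',cv2.resize(np.hstack([im,f['image'][120:220,210:320]])[:,:,::-1],None,fx=3.6,fy=3.6,interpolation=cv2.INTER_CUBIC))
E
```

```text
washer ((380.6927185058594, 175.94004821777344), (32.830562591552734, 34.87001037597656), 50.9846076965332) [ 0.55810761 -0.33790349  0.006     ]
clip n 191 646.5
clip rect ((0.5616065263748169, -0.1675826460123062), (0.08476677536964417, 0.020932825282216072), 32.02658462524414)
bench z [np.float64(0.002), np.float64(0.0006), np.float64(-0.0003)]
150 [63, 59, 61, 59, 60, 59, 59, 61, 60, 68, 59, 59, 58, 60, 58, 64]
156 [61, 60, 58, 59, 60, 58, 59, 59, 59, 67, 59, 59, 58, 57, 59, 59]
162 [65, 67, 59, 59, 61, 58, 59, 59, 66, 58, 60, 60, 60, 60, 58, 59]
168 [58, 60, 67, 58, 59, 59, 65, 71, 71, 64, 59, 59, 59, 60, 60, 58]
174 [59, 58, 59, 66, 67, 73, 74, 72, 75, 72, 74, 59, 59, 59, 60, 64]
180 [59, 60, 60, 60, 72, 73, 74, 73, 72, 72, 72, 72, 66, 67, 66, 59]
186 [60, 59, 58, 73, 74, 74, 74, 90, 88, 73, 71, 73, 73, 60, 60, 58]
192 [61, 60, 59, 73, 71, 72, 103, 104, 103, 103, 73, 73, 73, 59, 60, 60]
198 [59, 59, 65, 72, 73, 73, 104, 103, 104, 104, 72, 73, 73, 58, 60, 59]
204 [67, 66, 60, 59, 73, 71, 104, 103, 103, 102, 73, 71, 58, 59, 59, 59]
210 [59, 60, 60, 58, 58, 73, 72, 73, 72, 72, 72, 59, 67, 65, 59, 60]
216 [59, 60, 58, 60, 58, 59, 58, 68, 59, 58, 58, 61, 58, 67, 67, 60]
222 [59, 59, 59, 59, 60, 58, 68, 60, 60, 60, 60, 58, 59, 60, 58, 65]
```

View pics/z.png

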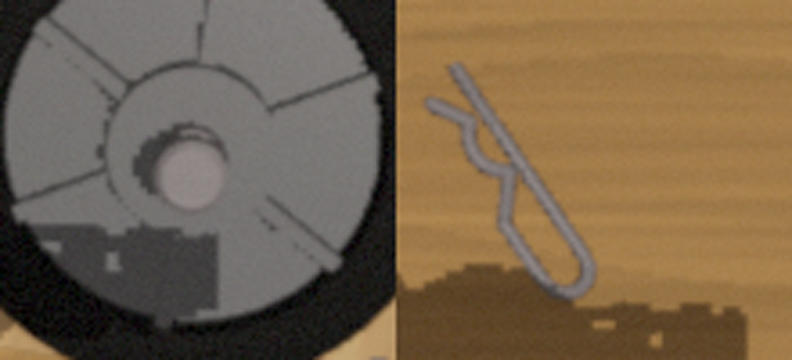

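The axle end stands at about z = 0.103 (hub face reads 0.073 against 0.072), so the hole is at about z = 0.0895. The zoom shows the bright axle end, and the clip with its bow on the +y side. Now closer views for precision, all measured from masks.

```bash
cat > m.py <<'E'
from h import *
def axle(f,a):
    ys,xs=np.mgrid[:480,:640];d=f['range_z'];R=np.array(f['R']);
    p=np.stack([(xs-f['cx'])/f['fx']*d,(ys-f['cy'])/f['fy']*d,d],-1)-f['t'];W=p@R
    near=np.hypot(W[...,0]-a[0],W[...,1]-a[1])<.03
    m=(near&(W[...,2]>.092)&(W[...,2]<.115)).astype(np.uint8)
    z=np.median(W[...,2][m>0]);hub=np.median(W[...,2][near&(W[...,2]>.068)&(W[...,2]<.078)])
    h=blob2(m);e=cv2.fitEllipse(h);mtop=(m>0)&(W[...,2]>z-.004)
    return e,z,hub,ray(f,*e[0],z),W[mtop].mean(0),mtop.sum()
def blob2(m):
    cs,_=cv2.findContours(m,cv2.RETR_EXTERNAL,cv2.CHAIN_APPROX_NONE);return max(cs,key=cv2.contourArea)
E
python3 - <<'E'
from m import *
print('w2',axle(dict(np.load('pics/w2.npz')),(.578,.106)))
robot.goto([.518,.106,.215],down(0.));f=shot('wrist','ax');r=axle(f,(.578,.106));print('ax',r)
robot.goto([.50,-.17,.15],down(0.));f=shot('wrist','cl')
c=blob(f,proj(f,(.562,-.168,.0025)),110);P=np.array([ray(f,*p,.0025)[:2] for p in c[:,0]]);print(cv2.minAreaRect((P*1000).astype(np.float32)),proj(f,(.562,-.168,.0025)))
robot.goto([.50,-.338,.15],down(0.));f=shot('wrist','wa')
c=blob(f,proj(f,(.558,-.338,.006)),60);e=cv2.fitEllipse(c);print(e,ray(f,*e[0],.006)); 
P=np.array([ray(f,*p,.005)[:2] for p in c[:,0]]);print(cv2.minEnclosingCircle((P*1000).astype(np.float32)))
print(robot.sense()['t'])
E
```

```text
w2 (((313.0124816894531, 197.65847778320312), (20.310773849487305, 21.291847229003906), 178.33706665039062), np.float64(0.10351662155743785), np.float64(0.07260867532661124), array([0.58369184, 0.10653372, 0.10351662]), array([0.58302438, 0.10656801, 0.1034797 ]), np.int64(342))
ax (((312.81634521484375, 142.7299346923828), (28.41290855407715, 29.918609619140625), 4.115048885345459), np.float64(0.10380710918263952), np.float64(0.07262609497205981), array([0.58263937, 0.10650443, 0.10380711]), array([0.58250968, 0.1065499 , 0.10369298]), np.int64(699))
((561.7506713867188, -168.03915405273438), (85.52583312988281, 20.90835952758789), 31.883377075195312) [314.15700467 143.01821889]
((317.3265075683594, 147.81683349609375), (54.44588851928711, 55.512351989746094), 4.6907501220703125) [ 0.55812076 -0.33833253  0.006     ]
((557.3864135742188, -338.3553466796875), 21.39407730102539)
7.1833
```

Run:
```python
from m import *
f=dict(np.load('pics/cl.npz'));c=blob(f,(314,143),110)
P=np.array([ray(f,*p,.0025)[:2]*1000 for p in c[:,0]]).astype(np.float32)
r=cv2.minAreaRect(P);a=np.deg2rad(r[2]);u=np.array([np.cos(a),np.sin(a)]);n=np.array([-u[1],u[0]])
q=(P-r[0])@np.c_[u,n]
s=(q[:,1]<-8)&(abs(q[:,0])<36);k=np.polyfit(q[s,0],q[s,1],1);print('leg edge',s.sum(),k,'sum angle',a+k[0])
for x in range(-42,44,6):
    b=abs(q[:,0]-x)<3;print(x,q[b,1].min().round(1),q[b,1].max().round(1))
for name,box in(('top0',(245,130,365,300)),('w2',(225,0,450,270))):
    f=dict(np.load(f'pics/{name}.npz'));g=cv2.cvtColor(f['image'],cv2.COLOR_RGB2GRAY)
    for l in cv2.createLineSegmentDetector().detect(g)[0][:,0]:
        x0,y0,x1,y1=l
        if all(box[0]<x<box[2] for x in(x0,x1)) and all(box[1]<y<box[3] for y in(y0,y1)):
            A,B=ray(f,x0,y0,.012),ray(f,x1,y1,.012);d=B-A;L=np.hypot(*d[:2]);t=(np.arctan2(d[1],d[0])+np.pi/4)%(np.pi/2)-np.pi/4
            if L>.06:print(name,L.round(3),t.round(4),A[:2].round(3),B[:2].round(3))
```

```text
leg edge 83 [ 8.13596137e-04 -1.00821428e+01] sum angle 0.5572835027540479
-42 -7.5 6.9
-36 -10.1 10.0
-30 -10.5 10.4
-24 -10.4 10.4
-18 -10.4 10.4
-12 -10.5 10.5
-6 -10.4 10.2
0 -10.4 5.5
6 -10.3 2.1
12 -10.3 4.6
18 -10.4 4.9
24 -10.3 3.0
30 -10.3 4.7
36 -10.3 7.0
42 -10.2 -6.6
top0 0.078 0.1828 [0.639 0.039] [0.563 0.025]
top0 0.071 0.2728 [0.518 0.18 ] [0.587 0.199]
top0 0.065 -0.1183 [0.776 0.07 ] [0.769 0.006]
top0 0.131 -0.1854 [0.69  0.133] [0.819 0.108]
top0 0.073 -0.0647 [0.786 0.018] [0.859 0.013]
top0 0.184 -0.17 [0.504 0.213] [0.473 0.032]
top0 0.356 -0.1703 [0.476 0.03 ] [ 0.826 -0.03 ]
top0 0.349 -0.1721 [0.855 0.155] [0.511 0.215]
top0 0.092 -0.1642 [0.747 0.043] [0.656 0.058]
top0 0.114 -0.1728 [0.803 0.098] [0.691 0.118]
top0 0.087 -0.1725 [0.746 0.15 ] [0.832 0.135]
top0 0.069 -0.0139 [0.508 0.02 ] [ 0.507 -0.049]
top0 0.121 -0.166 [0.846 0.118] [0.726 0.138]
w2 0.105 -0.172 [0.753 0.041] [0.649 0.059]
w2 0.074 -0.1728 [0.696 0.119] [0.77  0.107]
w2 0.08 -0.1712 [0.77  0.104] [0.691 0.117]
w2 0.205 -0.1731 [0.77  0.169] [0.568 0.205]
w2 0.208 -0.1724 [0.564 0.015] [ 0.769 -0.021]
w2 0.069 -0.174 [0.476 0.03 ] [0.544 0.018]
w2 0.075 -0.1716 [0.77  0.113] [0.696 0.126]
w2 0.062 -0.0081 [0.513 0.02 ] [ 0.513 -0.042]
```

Board yaw is -0.172. The clip lies at yaw 0.557 with its head at about (0.5445, -0.1787). The axle is at (0.5826, 0.1065). I'll grip the washer twice, along crossed directions, so it ends up centred in the jaws.

Run:
```python
from m import *
w=[.5578,-.3383]
robot.grip(.7,20)
robot.goto([*w,.06],down(.785))
h=robot.move_straight([*w,-.003],vel=.03,contact_N=3);z=robot.sense()['tcp_pos'][2];print('touch',h,z,robot.sense()['opening'])
zg=z+.004
robot.move_straight([*w,zg],vel=.05)
robot.grip(.3,20);s=robot.sense();print(s['opening'],s['gripper_force'],s['tcp_pos'],s['wrist_force'])
robot.grip(.7);robot.move_straight([*w,.04],vel=.1)
robot.goto([*w,.04],down(-.785));robot.move_straight([*w,zg],vel=.05)
robot.grip(.3,20);s=robot.sense();print(s['opening'],s['gripper_force'],s['tcp_pos'],s['wrist_force'])
robot.grip(.3,40)
robot.move_straight([*w,.16],vel=.15);s=robot.sense();print(s['t'],s['opening'],s['wrist_force']);shot('wrist','held')
```

```text
touch True 0.006149801140105279 0.7006632135847604
0.4985343625602262 20.10879303328693 [ 0.55771206 -0.33815925  0.01027048] [-1.8417467   0.39872626  3.72744158]
0.49702016279384614 20.12138580903411 [ 0.5580069  -0.33855012  0.01083051] [-0.83409914  0.83868002  4.04694797]
14.75 0.4790076000078871 [-0.5365629  -0.03274141  0.81166218]
```

View pics/held.png

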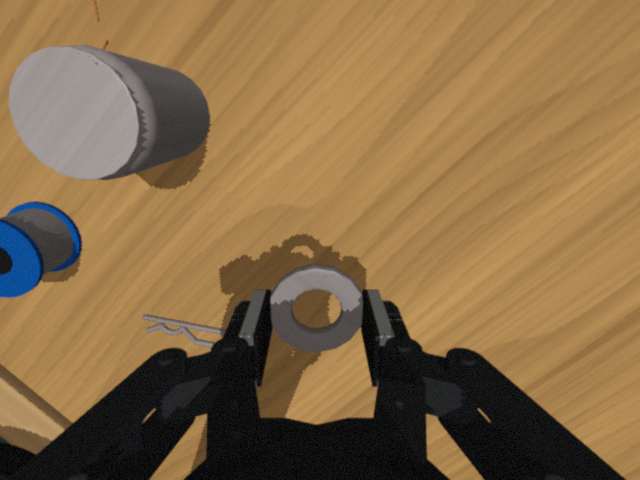

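The washer is held level between the pads, with its centre at about (317,307). I'll compute its bore centre relative to the TCP with the same camera that measured the axle.

Run:
```python
from m import *
s=robot.sense();p=s['tcp_pos'];f=dict(np.load('pics/held.npz'))
h=cv2.cvtColor(f['image'],cv2.COLOR_RGB2HSV);m=greymask(f,60,60);w=np.zeros_like(m);cv2.circle(w,(317,307),33,1,-1)
hole=((h[...,1]>80)&(w>0)).astype(np.uint8);c=blob2(hole);e=cv2.fitEllipse(c);print(e)
d=f['range_z'];ring=[(317+int(35*np.cos(a)),307+int(31*np.sin(a))) for a in np.arange(0,6.3,.4)]
W=np.array([worldz(f,u,v,d[v,u]) for u,v in ring]);print(np.round(W[:,2],4),np.round(p,4),s['tcp_rot'])
r=ray(f,*e[0],p[2]-.0075);yaw=s['tcp_rot'][2];o=r-p
print('bore-tcp world',o.round(4),'tool x,y',[round(float(o[0]*np.cos(yaw)+o[1]*np.sin(yaw)),4),round(float(o[0]*np.sin(yaw)-o[1]*np.cos(yaw)),4)])
```

```text
((316.30731201171875, 308.432373046875), (37.921356201171875, 48.53265380859375), 90.11309051513672)
[0.1541 0.1539 0.1544 0.1543 0.1548 0.1543 0.1549 0.1539 0.1548 0.1535
 0.1548 0.1545 0.1542 0.1538 0.1534 0.154 ] [ 0.5574 -0.3377  0.1588] [ 3.14107233e+00  2.06262701e-03 -7.84946229e-01]
bore-tcp world [-0.0007 -0.0006 -0.0075] tool x,y [-0.0001, 0.0009]
```

```bash
cat >> h.py <<'E'
def at(): return np.array(robot.sense()['tcp_pos'])
def settle(p,yaw,vel=.05):
    """straight move, then trim the steady tracking error"""
    p=np.array(p,float);robot.move_straight(p,vel=vel,attitude=down(yaw));c=p+(p-at());robot.move_straight(c,vel=.03);return c-p
E
python3 - <<'E'
from m import *
a=np.array([.5826,.1074])
robot.goto([.5578,-.3383,.2],down(-.785));robot.goto([*a,.16],down(0.))
b=settle([*a,.125],0.);print('bias',b.round(4),at().round(4))
offs=[(0,0)]+[(r*np.cos(t),r*np.sin(t)) for r in(.0009,.0018) for t in np.arange(0,6.2,6.283/6)]
for o in offs:
    q=np.array([a[0]+o[0]+b[0],a[1]+o[1]+b[1]])
    robot.move_straight([*q,.1165+b[2]],vel=.05)
    h=robot.move_straight([*q,.080+b[2]],vel=.02,contact_N=4);s=robot.sense();print(np.round(o,4),h,np.round(s['tcp_pos'],4),np.round(s['wrist_force'],1),round(s['t'],1))
    if s['tcp_pos'][2]<.095 or s['t']>30:break
E
```

```text
bias [-0.0002  0.     -0.0002] [0.5825 0.1075 0.1251]
[0 0] True [0.5823 0.1075 0.083 ] [0.4 0.3 3.9] 19.6
```

First attempt landed it: washer on the hub at TCP z 0.083, with light contact. Release it, check, then pick up the clip.

Run:
```python
from m import *
p=at();robot.grip(.72,20);robot.move_straight([p[0],p[1],.2],vel=.12)
robot.move_straight([.518,.106,.215],vel=.15);f=shot('wrist','wd')
ys,xs=np.mgrid[:480,:640];d=f['range_z'];q=np.stack([(xs-f['cx'])/f['fx']*d,(ys-f['cy'])/f['fy']*d,d],-1)-f['t'];W=q@np.array(f['R'])
r=np.hypot(W[...,0]-.5826,W[...,1]-.1069)
m=(r<.026)&(W[...,2]>.0755)&(W[...,2]<.083);print('washer top',m.sum(),np.median(W[...,2][m]),W[m].mean(0))
u=.557;c=np.array([.5445,-.1787])
robot.grip(.45,20);robot.goto([*c,.06],down(u))
robot.move_straight([*c,.03],vel=.1)
h=robot.move_straight([*c,-.005],vel=.02,contact_N=3);z=at()[2];print('touch',h,z)
robot.move_straight([*c,z+.0025],vel=.05)
robot.grip(.0,25);s=robot.sense();print(s['opening'],s['gripper_force'],s['tcp_pos'],s['wrist_force'],s['t'])
```

```text
washer top 1960 0.0785189285672024 [0.58251882 0.10636575 0.07849052]
touch True 0.009799961084415922
0.23829027351500232 24.42801084020175 [ 0.54439596 -0.17862496  0.01225109] [-0.69436643 -0.30043574  1.2297554 ] 25.35
```

Run:
```python
from m import *
robot.grip(.0,60);p=at();robot.move_straight([p[0],p[1],.16],vel=.12);f=shot('wrist','hc');s=robot.sense();np.save('pics/hc_tcp.npy',s['tcp_pos']);print(s['t'],s['opening'],s['wrist_force'],s['tcp_pos'],s['tcp_rot'])
cv2.imwrite('pics/hcz.png',cv2.resize(cv2.imread('pics/hc.png')[170:370,180:450],None,fx=2.9,fy=2.9))
```

```text
27.0 0.2191586120685554 [ 0.82052744  0.84587947 -0.23956497] [ 0.54406371 -0.17852239  0.15920043] [-3.13952995e+00  2.27522486e-03  5.57151422e-01]
```

View pics/hcz.png

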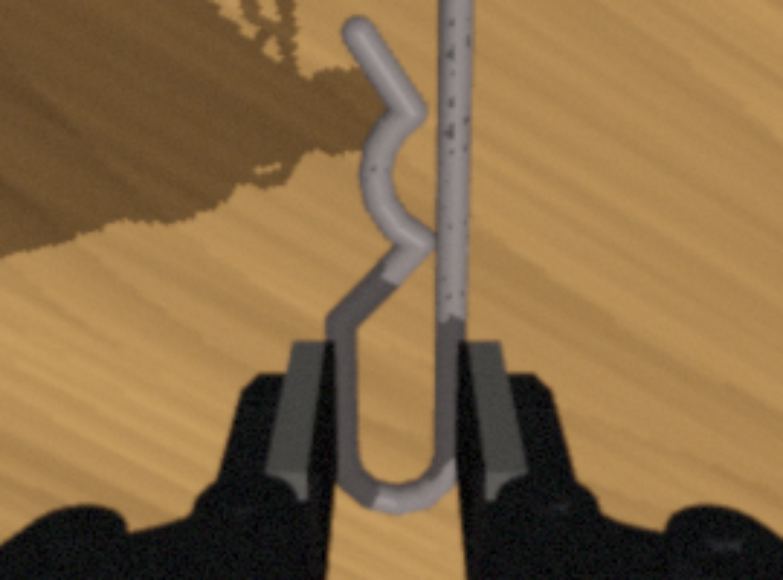

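The clip is held squarely by the head, with the leg straight ahead on the right and the bow on the left. Now I'll measure the leg line, tip and level relative to the TCP.

Run:
```python
from m import *
f=dict(np.load('pics/hc.npz'));p=np.load('pics/hc_tcp.npy');yaw=.5572
ys,xs=np.mgrid[:480,:640];d=f['range_z'];q=np.stack([(xs-f['cx'])/f['fx']*d,(ys-f['cy'])/f['fy']*d,d],-1)-f['t'];W=q@np.array(f['R'])-p
T=np.stack([W[...,0]*np.cos(yaw)+W[...,1]*np.sin(yaw),W[...,0]*np.sin(yaw)-W[...,1]*np.cos(yaw),W[...,2]],-1)
m=(T[...,2]>-.02)&(T[...,2]<-.001)&(T[...,0]>.013)&(T[...,0]<.08)&(T[...,1]>.003)&(T[...,1]<.014)
P=T[m];print('n',len(P),'tip x',P[:,0].max())
for x in np.arange(.016,.07,.006):
    b=P[abs(P[:,0]-x)<.003]
    if len(b):print(x.round(3),len(b),'y',((b[:,1].max()+b[:,1].min())/2).round(4),'w',np.ptp(b[:,1]).round(4),'top z',np.percentile(b[:,2],80).round(4))
# tip by colour: project
g=greymask(f,60,80)
def px(x,y,z=-.0098):
    return proj(f,p+np.array([x*np.cos(yaw)+y*np.sin(yaw),x*np.sin(yaw)-y*np.cos(yaw),z]))
for x in np.arange(.02,.07,.006):
    u,v=px(x,.0085);row=np.nonzero(g[int(round(v)),int(u)-14:int(u)+15])[0]+int(u)-14;print(x.round(3),u.round(1),v.round(1),row.min(),row.max())
for x in np.arange(.058,.07,.001):
    u,v=px(x,.0085);print(x.round(3),int(g[int(round(v)),int(round(u))]),end=' ')
```

```text
n 1520 tip x 0.0637787380778921
0.016 144 y 0.0089 w 0.005 top z -0.0067
0.022 174 y 0.0073 w 0.008 top z -0.0068
0.028 213 y 0.0073 w 0.0079 top z -0.0068
0.034 146 y 0.0089 w 0.0044 top z -0.0067
0.04 165 y 0.009 w 0.0048 top z -0.0069
0.046 216 y 0.0072 w 0.008 top z -0.0069
0.052 177 y 0.0071 w 0.0078 top z -0.0068
0.058 190 y 0.0089 w 0.005 top z -0.0069
0.064 95 y 0.0088 w 0.0049 top z -0.007
0.02 334.5 263.8 320 340
0.026 334.7 251.2 320 340
0.032 335.0 238.3 331 340
0.038 335.2 225.0 331 341
0.044 335.4 211.4 321 341
0.05 335.7 197.4 331 341
0.056 335.9 183.0 332 342
0.062 336.2 168.3 332 342Traceback (most recent call last):
  File "<stdin>", line 15, in <module>
    return umr_minimum(a, axis, None, out, keepdims, initial, where)
ValueError: zero-size array to reduction operation minimum which has no identity
```

The leg sits at tool y ≈ +8.5 mm, is level, about 9.6 mm below the TCP, with its tip at x = 63.6 mm. So go to the axle's -x side and probe gently for the hole.

```bash
cat > probe.py <<'E'
from m import *
a=np.array([.5825,.1074]);t=-.1722;ex=np.array([np.cos(t),np.sin(t)]);ey=np.array([np.sin(t),-np.cos(t)])
def tcp(s,dy=0,dz=0,z0=.0996): return np.array([*(a-s*ex+(dy-.0085)*ey),z0+dz])
def srel():
    p=at();r=a-p[:2];return r@ex,-(r@ey)+.0085,p[2]-.0996
E
python3 - <<'E'
from probe import *
p=at();robot.move_straight([p[0],p[1],.19],vel=.15)
robot.goto([*tcp(90)[:2]*0+tcp(.09)[:2],.15],down(t));b=settle(tcp(.080),t,.1);print(b,np.round(srel(),4),robot.sense()['t'])
G=sorted([(i*.0006,j*.0006) for i in range(-2,3) for j in range(-3,4)],key=lambda g:g[0]**2*1.3+g[1]**2)
for dy,dz in G:
    robot.move_straight(tcp(.0755,dy,dz)+b,vel=.03)
    h=robot.move_straight(tcp(.066,dy,dz)+b,vel=.015,contact_N=3);s=robot.sense();r=srel()
    print(round(dy*1e3,1),round(dz*1e3,1),h,np.round(np.array(r)*1e3,2),np.round(s['wrist_force'],1),round(s['t'],1))
    if r[0]<.0705 or s['t']>48:break
E
```

```text
[-0.00032315  0.00052616 -0.00016791] [ 0.0803 -0.0008  0.0003] 29.4667
0.0 0.0 False [66.38 -0.42 -0.17] [0.4 0.2 0.6] 30.6
```

No contact at s = 66 mm, past the axle surface at 73.5, so the leg appears to be in the hole. Continue with force checks.

Run:
```python
from probe import *
b=np.array([-.0003,.0005,-.0002]);f0=np.array(robot.sense()['wrist_force'])
for s in np.arange(.062,.033,-.004):
    s=max(s,.036)
    h=robot.move_straight(tcp(s)+b,vel=.02,contact_N=13);q=robot.sense();print(round(s,3),h,np.round(np.array(srel())*1e3,2),np.round(q['wrist_force'],1),round(q['opening'],3),round(q['t'],1))
    if h:break
f=shot('wrist','in');cv2.imwrite('pics/inz.png',cv2.resize(f['image'][150:390,160:480,::-1],None,fx=2.4,fy=2.4))
```

```text
0.062 False [62.18 -0.4  -0.17] [-0.1  0.7  0. ] 0.215 30.9
0.058 False [58.19 -0.67 -0.19] [-0.1 -0.1 -0. ] 0.217 31.2
0.054 False [55.29 -0.69 -0.54] [-4.6  2.6  0.8] 0.218 31.6
0.05 False [50.57 -0.69 -0.3 ] [-3.   2.   0.7] 0.217 31.9
0.046 False [44.42 -0.64  0.39] [ 1.9  1.6 -1.8] 0.215 32.3
0.042 False [40.33 -0.55  0.42] [ 3.9  1.4 -1.4] 0.218 32.6
0.038 False [37.71 -0.52  0.  ] [ 3.7  1.6 -0.1] 0.212 33.0
0.036 False [37.23 -0.55 -0.44] [0.6 1.9 1.3] 0.217 33.2
```

View pics/inz.png

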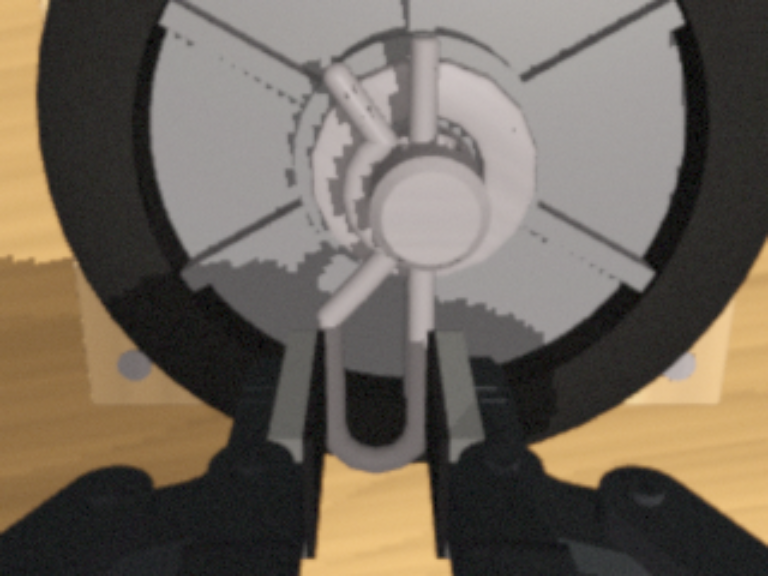

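The leg passes through the axle and out the far side, and the bow lies round the axle. Release, back off upward, and verify.

Run:
```python
from probe import *
robot.sleep(.2);robot.grip(.5,20);p=at();robot.move_straight([p[0],p[1],.2],vel=.1)
robot.move_straight([.512,.11,.215],vel=.15,attitude=down(t));robot.sleep(.2);f=shot('wrist','fin');print(np.round(robot.sense()['wrist_force'],1),robot.sense()['t'])
u=proj(f,[*a,.09]).astype(int);y,x=max(u[1]-110,0),u[0]-150;cv2.imwrite('pics/finz.png',cv2.resize(f['image'][y:y+220,x:x+300,::-1],None,fx=2.6,fy=2.6))
ys,xs=np.mgrid[:480,:640];d=f['range_z'];q=np.stack([(xs-f['cx'])/f['fx']*d,(ys-f['cy'])/f['fy']*d,d],-1)-f['t'];W=q@np.array(f['R'])
r=W[...,:2]-a+[0,.0009];T=np.stack([r@ex,r@ey,W[...,2]],-1);m=(W[...,2]>.085)&(W[...,2]<.097)&(abs(T[...,0])<.07)&(abs(T[...,1])<.03)
P=T[m];print('x',P[:,0].min(),P[:,0].max())
for s in(1,-1):
    k=P[(s*P[:,0]>.013)&(abs(P[:,1])<.0035)];print('leg',len(k),k.mean(0),np.percentile(k[:,2],80))
```

```text
[ 0.9 -0.3 -0.5] 35.6917
x -0.058781908194783516 0.026897945396616652
leg 158 [ 0.02023555 -0.00062368  0.09243695] 0.09330482225333923
leg 394 [-0.03353778 -0.00056173  0.09232906] 0.09307941528127589
```

View pics/finz.png

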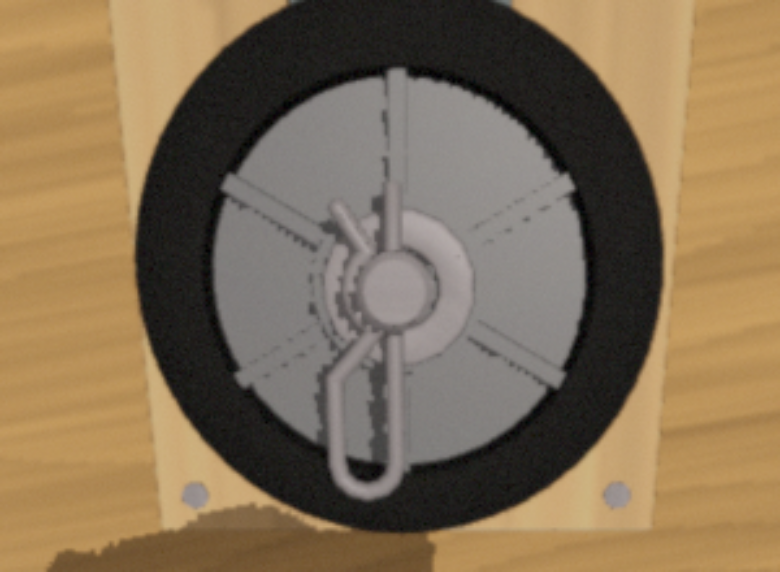

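The clip is home: its ends are at -58.8 and +26.9 mm from the axis, against -59 and +27.5 nominal. It is level and the bow is closed round the axle. Hand in.

```bash
python3 -c "
from plant import robot
print(robot.close_job())"
```

```text
the job is handed in; nothing more can be done
None
```

The washer lies flat on the hub, and the R-clip is through the cross-hole with its bow closed round the axle and let go; I handed the job in at about 36 s, and the judge's result was not shown.

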